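Hang the charm sets in the snap hooks

TASK

Hang the finished bag charms on the display rack: push each coloured charm's eye in through the sprung gate of a snap hook so that it hangs inside with the gate shut behind it, a drop and the tag of the same colour together on one hook and each colour on a hook of its own (any hook; a drop whose tag is not there hangs alone). If there is an unfinished charm of bare wood, lay it flat in the round black tray. Leave the other things on the bench where they are.

Things in the scene. Friction and masses are not known exactly. Their poses are not given: they have to be found in the camera images.
- drop_blue: blue charm drop, 10 mm thick, 50 g: bar 26 mm wide, x = -76 to -16 mm, then a 40 mm disc centred at x = -82. Steel eye: flat ring of 5 mm wire, 41 mm outside, 31 inside, at mid-thickness. Origin: under the eye's centre, at the underside (eye centre z = +5 mm). +x points from the bar out through the crown, the eye's far point (wire middle x = +18). Both faces alike. Always present.
- drop_orange: orange charm drop, 10 mm thick, 50 g: bar 26 mm wide, x = -76 to -16 mm, then a 40 mm disc centred at x = -82. Steel eye: flat ring of 5 mm wire, 41 mm outside, 31 inside, at mid-thickness. Origin: under the eye's centre, at the underside (eye centre z = +5 mm). +x points from the bar out through the crown, the eye's far point (wire middle x = +18). Both faces alike. Always present.
- drop_ivory: ivory white charm drop, 10 mm thick, 50 g: bar 26 mm wide, x = -76 to -16 mm, then a 40 mm disc centred at x = -82. Steel eye: flat ring of 5 mm wire, 41 mm outside, 31 inside, at mid-thickness. Origin: under the eye's centre, at the underside (eye centre z = +5 mm). +x points from the bar out through the crown, the eye's far point (wire middle x = +18). Both faces alike. Always present.
- tag_blue: blue charm tag, 10 mm thick, 45 g: plain bar 26 mm wide, x = -82 to -16 mm, two brass stripes. Steel eye: flat ring of 5 mm wire, 41 mm outside, 31 inside, at mid-thickness. Origin: under the eye's centre, at the underside (eye centre z = +5 mm). +x points from the bar out through the crown, the eye's far point (wire middle x = +18). Both faces alike. May be absent.
- tag_orange: orange charm tag, 10 mm thick, 45 g: plain bar 26 mm wide, x = -82 to -16 mm, two brass stripes. Steel eye: flat ring of 5 mm wire, 41 mm outside, 31 inside, at mid-thickness. Origin: under the eye's centre, at the underside (eye centre z = +5 mm). +x points from the bar out through the crown, the eye's far point (wire middle x = +18). Both faces alike. May be absent.
- tag_ivory: ivory white charm tag, 10 mm thick, 45 g: plain bar 26 mm wide, x = -82 to -16 mm, two brass stripes. Steel eye: flat ring of 5 mm wire, 41 mm outside, 31 inside, at mid-thickness. Origin: under the eye's centre, at the underside (eye centre z = +5 mm). +x points from the bar out through the crown, the eye's far point (wire middle x = +18). Both faces alike. May be absent.
- blank: bare light-wood charm, 10 mm thick: bar 26 mm wide, x = -76 to -16 mm, then a 40 mm disc centred at x = -82. Steel eye: flat ring of 5 mm wire, 41 mm outside, 31 inside, at mid-thickness. Origin: under the eye's centre, at the underside (eye centre z = +5 mm). +x points from the bar out through the crown, the eye's far point (wire middle x = +18). Both faces alike. May be absent.
- hook_left: left one (seen from the robot) of 3 alike fixed snap hooks: a J of 8 mm round steel bar in its x-z plane. Origin: the saddle, on top of the bar at the J's bottom, 155 mm above the table. x points away from the robot, z up. Nose on the -x side: bar centre at x = -23, z = 20, tip x = -27, z = +52 mm. Shank at x = +18 mm, up to the rail. A hung eye's centre rests 15.5 mm below the saddle
- hook_mid: middle hook, like the left one, 92 mm from it. An eye goes in from above, lying level with its bar to -x: the nose comes up through the eye while the crown, just inside the nose, pushes the gate down. With its crown at x = -15 mm the gate has snapped back over it by the time the eye is 22 mm above the saddle; let go there, it swings down to hang. Two eyes fit side by side
- hook_right: right hook, like the others (all three face the same way). Room around the hooks: free in front and above the noses; a dark rail 16 mm thick runs 108 mm above the saddles over x = +18 mm; hung charms reach to 30 mm above the table
- gate_left (a joint): sprung brass gate of the left hook, rad: 0 shut, up to 1.15 as pushed down and inwards. 5 mm bar hinged on the shank at x = +16, z = +60 mm of the hook's frame; it slopes down 39 mm to end just inside the nose tip. Takes 2 to 4 N at its middle, springs shut by itself, cannot open outwards
- gate_mid (a joint): sprung brass gate of the mid hook, rad: 0 shut, up to 1.15 as pushed down and inwards. 5 mm bar hinged on the shank at x = +16, z = +60 mm of the hook's frame; it slopes down 39 mm to end just inside the nose tip. Takes 2 to 4 N at its middle, springs shut by itself, cannot open outwards
- gate_right (a joint): sprung brass gate of the right hook, rad: 0 shut, up to 1.15 as pushed down and inwards. 5 mm bar hinged on the shank at x = +16, z = +60 mm of the hook's frame; it slopes down 39 mm to end just inside the nose tip. Takes 2 to 4 N at its middle, springs shut by itself, cannot open outwards
- rack: display rack that carries the hooks, fixed: dark rail 330 mm long, its middle 263 mm high, on two posts 300 mm apart with wooden feet 110 x 40 mm, 8 mm high. Origin: on the table under the middle saddle; axes as the hooks'
- tray: round black bead tray, fixed, 186 mm across, rounded rim 14 mm high and 10 mm thick, flat floor 166 mm across, 4 mm above the table. Origin: centre of its underside
- spool: small spool of red thread, 38 mm across, 38 mm tall; a bystander, not to be knocked about (origin at its underside)
- pliers_a: black-handled pliers, 160 mm long, 12 mm high; a bystander, not to be knocked about (origin at its underside)
- pliers_b: dark-green-handled pliers, 160 mm long, 12 mm high; a bystander, not to be knocked about (origin at its underside)
- bead_jar: small amber glass jar with a brass cap, 48 mm across, 50 mm tall; a bystander, not to be knocked about (origin at its underside)
- wax_tin: flat aluminium tin, 64 mm across, 22 mm tall; a bystander, not to be knocked about (origin at its underside)
- brush: small brush, 150 mm long; a bystander, not to be knocked about (origin at its underside)
- case: small closed wooden case with a grey lid, 154 x 154 mm, 54 mm high, fixed; a bystander
There are look-alikes about, which are no part of the job. Leave any green or turquoise look-alike of the tag_ivory alone.

How it is judged:
By the outcome, as a careful person would: the job done as asked, in the order asked, and still so for the second after the job is handed in, with the robot touching nothing.
Of tag_blue, tag_orange, tag_ivory, blank only 2 to 4 are there at a start; the rules pass over those that are not, and their reading is None.
At some moment in a run one of drop_blue, drop_orange, drop_ivory, tag_blue, tag_orange, tag_ivory, blank may be knocked a few centimetres aside while the robot is not near it.
Once in a run the grip may slacken for a moment while it holds something.
It also fails if it takes over 210 s, if anything falls off the work surface, if the arm or the gripper's body presses on something with over 40 N, if the wrist force passes 120 N, or if a joint passes its speed limit or range.

ROBOT

A 6-joint arm with a two-finger parallel gripper is mounted at the origin on the work surface. World frame = base frame: x ahead of the robot, y to its left, z up, the work surface at z = 0. Lengths are in m, angles in rad, forces in N, time in s.
With the tool pointing down it reaches from about 0.275 to 0.75 m from the base axis. Payload 10.2 kg.
Tool frame: the origin (TCP) lies on the centre line of the jaws, within the pads' length; the fingertips stand ahead of it and the grasp point (between the pads) lies 3 mm ahead of it (robot.tcp_to_tips is the z of the fingertips in the tool frame, in m); z points along the fingers, y is the line along which they close (so a half turn about z gives the same grasp; the last joint's range is limited). The gripper opens to 88 mm and grips with 3 to 60 N. Pads are 18 mm wide; open, the fingers measure 123 mm over their backs; the gripper's body (75 mm by 187 mm) begins 45 mm behind the grasp point.
Start: joints at [-1.52, 0.313, 1.498, -0, 1.331, -0.223], TCP at [0.142, -0.505, 0.261] pointing down, gripper open.
Joint ranges: [-2.94, 2.94], [-0.97, 2.17], [0.19, 2.56], [-1.23, 4.37], [0.02, 3.11], [-2.88, 2.88]. Speed limits (rad/s): [2.39, 2.39, 3.01, 3.14, 3.14, 3.14].

INTERFACE

Orientations are given as a unit quaternion [w, x, y, z].
In Python, from bench import robot, read_camera, job gives the robot as it stands.
- The arm moves only by the shell command python3 -m jog 'ROWS' [FORCE]. ROWS is JSON, a list of rows, each a list of 5 numbers: the shift along the tool's x, y, z in m, then the turn about the tool's z in degrees, then the opening, from 0 (shut) to 1 (fully open). In form: [[dx, dy, dz, turn, gripper], ...]. A call has 1 to 20 rows; each row shifts and turns the commanded pose from where the row before left it, along the tool's axes as they then stand; what a row does not reach is not made up. A row lasts 1/12 s, in which the tool goes at most 41.7 mm and 7.16 degrees, less where a joint would pass 70% of its speed; a pose out of reach is approached as far as the arm can. A call with a gripper value outside its range is refused whole. The fingers move at their own pace and stop on an object; FORCE is the grip in N (left out, the last holds). Time passes only in rows, so rows that do not move let the fingers close. It gives the time, the measured TCP pose, the force, the opening and the grip force at its end, in the units of the state.
- robot.get_state(): the state, without advancing time (a new reading comes with each control period).
- read_camera(name): name is "scene" or "top" or "wrist"; returns a dict with "pixels" (480x640x3 uint8, blue, green, red), "fx", "fy", "cx", "cy" (pixels), "eye" and "orientation" of the camera in the world. Camera axes: x right, y up, looking along -z (the intrinsics and any distortion apply to the point x, -y, -z); pixel columns grow to the right and rows downward; lengths in m; the calibration is good to about 2 mm. A picture is of the moment at which its call begins. There is no depth.
- job.hand_in(): hands the job in; it is judged then, once.
The state is a dict: "time": time; "joint_positions": joint angles; "dq": joint speeds; "joint_efforts": joint torques, N m; "eef_pos": TCP position; "tcp_rot": TCP orientation; "contact_force": force on the tool from outside, world axes, zero at the start; "torque": the same for the moment, N m; "opening": opening from 0.0 (shut) to 1.0 (fully open); "grip_force": force on a finger pad.
Only numpy, scipy, OpenCV 4.12 (cv2) and the standard library are available. Lean on these libraries where they do the work, as an engineer would, in place of code of your own. Each camera call takes 0.05 s, during which the arm holds its last target. There are 200 camera calls.

## Working session

There is one attempt and no reset: what is moved stays moved. The work goes in short steps, Python scripts to look and compute and a shell command to move; the robot and the scene stay as the last step left them, time stands still between calls to the robot, and variables do not carry over. Pictures are saved under pics/ and viewed, at most 14 in all, crops included, and the job is handed in when it is done.

```bash
ls; mkdir -p pics; cat > h.py <<'E'
import numpy as np, cv2
from scipy.spatial.transform import Rotation as R
from bench import robot, read_camera, job
def rot(q): return R.from_quat([q[1],q[2],q[3],q[0]]).as_matrix()
def snap(n,f=None):
    c=read_camera(n)
    if f: cv2.imwrite('pics/'+f+'.png',np.asarray(c['pixels']))
    return c
def ray(c,u,v):
    k=c.get('distortion'); 
    d=np.array([(u-c['cx'])/c['fx'],-(v-c['cy'])/c['fy'],-1.0]); return np.array(c['eye']),rot(c['orientation'])@d
def onplane(c,u,v,z):
    e,d=ray(c,u,v); return e+d*(z-e[2])/d[2]
def proj(c,p):
    q=rot(c['orientation']).T@(np.array(p)-np.array(c['eye'])); return c['cx']+c['fx']*q[0]/-q[2], c['cy']-c['fy']*q[1]/-q[2]
E
python3 - <<'E'
from h import *
for n in ['scene','top','wrist']:
    c=snap(n,n+'0'); print({k:(v if k!='pixels' else np.shape(v)) for k,v in c.items()})
print(robot.get_state(), robot.tcp_to_tips)
E
```

```text
pics
{'pixels': (480, 640, 3), 'fx': 544.8472998744244, 'fy': 544.8472998744244, 'cx': 322.75242228654247, 'cy': 239.0856878720663, 'eye': array([1.35591312, 0.39605042, 1.39161597]), 'orientation': array([0.5414081 , 0.17152795, 0.25714262, 0.78187794])}
{'pixels': (480, 640, 3), 'fx': 471.51538446938036, 'fy': 471.51538446938036, 'cx': 327.11291890235606, 'cy': 240.0021755111145, 'eye': array([0.3654831 , 0.06304369, 1.27208694]), 'orientation': array([ 0.71415639,  0.02932367, -0.04975097, -0.69759989])}
{'pixels': (480, 640, 3), 'fx': 385.1958646856511, 'fy': 385.1958646856511, 'cx': 316.9856943121044, 'cy': 240.67415000900255, 'eye': array([ 0.20598298, -0.48814292,  0.38560517]), 'orientation': array([ 0.79018304, -0.10348794,  0.0786761 , -0.59892494])}
{'time': 0.15, 'joint_positions': array([-1.52041474e+00,  3.13321224e-01,  1.49822758e+00, -1.82155794e-05,
        1.33099933e+00, -2.23390487e-01]), 'dq': array([ 0.00197929, -0.00291317, -0.00149688, -0.00117871, -0.00022833,
       -0.00083129]), 'joint_efforts': array([ 1.41281518e-03, -4.02305853e+01, -2.52318174e+01,  6.94120280e-02,
        3.43995611e-02, -6.72154692e-05]), 'eef_pos': array([ 0.14192275, -0.5052925 ,  0.26030583]), 'tcp_rot': array([-4.76717846e-04,  9.90645318e-01,  1.36461077e-01,  3.24620387e-05]), 'contact_force': array([-0.56155473, -0.21706594,  0.45526082]), 'torque': array([ 0.06653178,  0.00499045, -0.00793505]), 'grip_force': 0.0, 'opening': 1.0008012253599923} 0.022
```

View pics/top0.png

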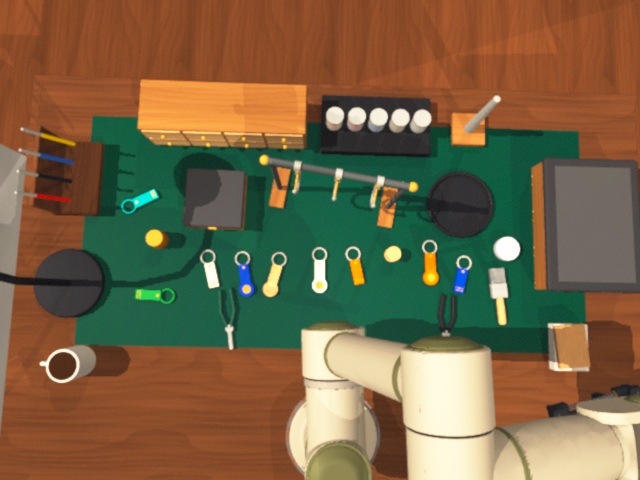

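View pics/scene0.png

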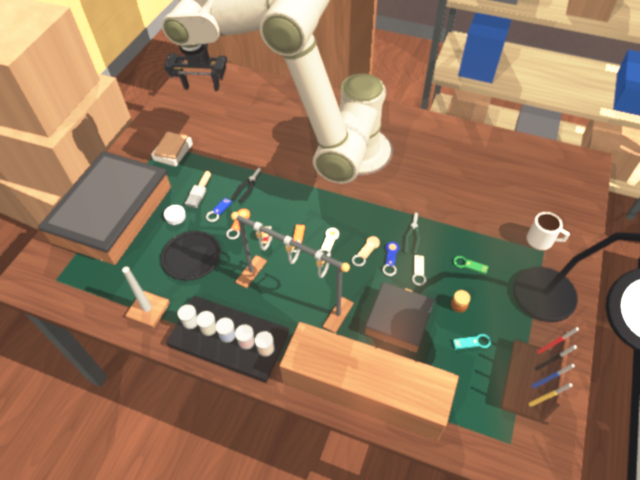

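Top view shows seven charms, eyes pointing away from the robot. Eye pixels are tag_ivory (208,256), drop_blue (242,258), blank (279,259), drop_ivory (319,254), tag_orange (353,254), drop_orange (430,246) and tag_blue (463,263). The green and turquoise look-alikes are on the left and the tray is at (460,205). The rail's ball ends are at (264,159) and (413,187) in the top view, and about (238,216) and (345,267) in the scene view.

```bash
cat >> h.py <<'E'
def tri(c1,p1,c2,p2):
    (a,d),(b,e)=ray(c1,*p1),ray(c2,*p2); d/=np.linalg.norm(d); e/=np.linalg.norm(e)
    s=np.linalg.lstsq(np.c_[d,-e],b-a,rcond=None)[0]; P,Q=a+d*s[0],b+e*s[1]; return (P+Q)/2,np.linalg.norm(P-Q)
RNG={'orange':((8,170,120),(19,255,255)),'blue':((108,150,60),(128,255,255)),'ivory':((12,5,170),(32,75,255)),'wood':((14,76,130),(26,170,255))}
def blobs(c,col,amin=100,roi=None):
    hsv=cv2.cvtColor(c['pixels'],cv2.COLOR_BGR2HSV); m=cv2.inRange(hsv,*map(np.array,RNG[col]))
    if roi is not None: k=np.zeros_like(m); k[roi[1]:roi[3],roi[0]:roi[2]]=255; m&=k
    m=cv2.morphologyEx(m,cv2.MORPH_CLOSE,np.ones((3,3)))
    out=[]
    for t in cv2.findContours(m,cv2.RETR_EXTERNAL,cv2.CHAIN_APPROX_NONE)[0]:
        a=cv2.contourArea(t)
        if a>=amin: out.append((a,t[:,0,:].astype(float),cv2.minAreaRect(t)))
    return out
E
python3 - <<'E'
from h import *
c=snap('top'); s=snap('scene')
for col in RNG:
    for a,t,r in blobs(c,col,60,(190,200,480,320)):
        w=np.array([onplane(c,u,v,.010)[:2] for u,v in t]); (x,y),sz,an=cv2.minAreaRect((w*1000).astype(np.float32))
        print(col,a,np.round(t.mean(0)),'ctr',round(x),round(y),'size',np.round(sz),'ang',round(an,1))
# rail ends
for im,pts,n in((c,[(264,159),(413,187)],'t'),(s,[(238,216),(345,267)],'s')):
    for (u,v) in pts:
        k=im['pixels'][v-12:v+13,u-12:u+13]; h=cv2.cvtColor(k,cv2.COLOR_BGR2HSV); m=cv2.inRange(h,np.array((12,110,110)),np.array((32,255,255)))
        mo=cv2.moments(m,True); print(n,u,v,mo['m00'],u-12+mo['m10']/max(mo['m00'],1),v-12+mo['m01']/max(mo['m00'],1))
for name,im,(x0,y0,x1,y1) in(('a',c,(250,140,500,300)),('b',s,(200,190,380,320))):
    cv2.imwrite(f'pics/crop_{name}.png',cv2.resize(im['pixels'][y0:y1,x0:x1],None,fx=3.2 if name=='a' else 4.4,fy=3.2 if name=='a' else 4.4,interpolation=cv2.INTER_CUBIC))
E
```

```text
orange 355.5 [430. 269.] ctr 436 -252 size [41. 86.] ang 89.9
orange 281.0 [386. 213.] ctr 585 -132 size [39. 73.] ang 81.0
orange 81.0 [277. 203.] ctr 604 166 size [19. 38.] ang 1.6
blue 203.0 [461. 279.] ctr 409 -333 size [28. 66.] ang 78.0
blue 328.5 [245. 280.] ctr 396 241 size [86. 40.] ang 4.8
ivory 260.5 [210. 267.] ctr 423 341 size [101.  38.] ang 10.8
ivory 493.0 [319. 270.] ctr 428 48 size [120.  38.] ang 1.3
wood 359.0 [272. 280.] ctr 397 174 size [41. 88.] ang 81.6
wood 199.0 [392. 254.] ctr 476 -149 size [41. 46.] ang 1.4
t 264 159 94.0 264.3723404255319 158.52127659574467
t 413 187 79.0 413.0126582278481 186.53164556962025
s 238 216 140.0 239.3357142857143 216.99285714285713
s 345 267 38.0 344.7368421052632 267.55263157894734
```

View pics/crop_a.png

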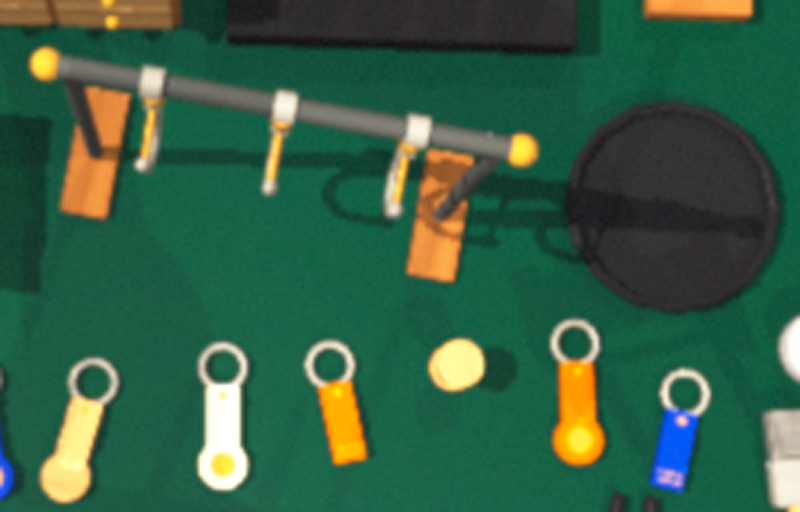

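View pics/crop_b.png

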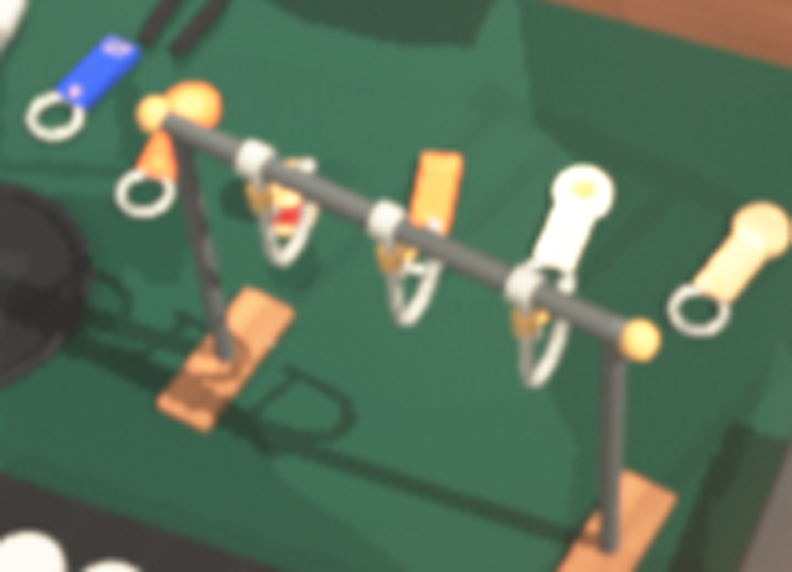

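```bash
cat >> h.py <<'E'
RNG['orange']=((8,150,120),(22,255,255))
LEN={'drop':(-102,-16),'tag':(-82,-16)}
def charm(c,col,kind,roi,ring=False,z=.010,amin=60):
    """eye centre xy (mm) and yaw (deg) from the biggest body blob in roi"""
    b=blobs(c,col,amin,roi)
    if not b: return None
    a,t,_=max(b,key=lambda q:q[0])
    w=np.array([onplane(c,u,v,z)[:2] for u,v in t],np.float32)*1000
    (x,y),sz,an=cv2.minAreaRect(w); p=cv2.boxPoints(((x,y),sz,an))
    e=p[1]-p[0] if np.linalg.norm(p[1]-p[0])>np.linalg.norm(p[2]-p[1]) else p[2]-p[1]
    e/=np.linalg.norm(e); e*=np.sign(e[0])
    L=max(sz); lo=LEN[kind][0]; 
    mid=(lo+(20.5 if ring else -16))/2
    eye=np.array([x,y])-mid*e
    return eye,np.degrees(np.arctan2(e[1],e[0])),np.sort(sz)
def tool():
    s=robot.get_state(); m=rot(s['tcp_rot']); return np.array(s['eef_pos'])*1000,m,np.degrees(np.arctan2(m[1,0],m[0,0])),s
def go(x,y,z,yaw):
    """print turn (deg about tool z) and the shift in tool axes (after that turn), mm"""
    p,m,w,s=tool(); turn=-((yaw-w+180)%360-180); a=np.radians(yaw); dx,dy=x-p[0],y-p[1]
    print('turn %.1f  shift x %.1f y %.1f z(down+) %.1f'%(turn,np.cos(a)*dx+np.sin(a)*dy,np.sin(a)*dx-np.cos(a)*dy,p[2]-z),'t=%.1f'%s['time'])
ROI={'drop_orange':(415,235,445,290),'tag_orange':(345,255,372,292),'drop_blue':(232,240,262,305),'tag_blue':(450,255,475,300),'drop_ivory':(305,240,335,300),'tag_ivory':(195,240,222,295),'blank':(258,245,290,305)}
def find(c,n,roi=None):
    k,col=('drop','wood') if n=='blank' else n.split('_')
    return charm(c,col,k,roi or ROI[n],ring=col=='ivory')
E
python3 - <<'E'
from h import *
c=snap('top'); s=snap('scene')
for n in ROI: print(n,[np.round(v,1) for v in find(c,n)])
L,e1=tri(c,(264.4,158.5),s,(345.5,267.3)); Rr,e2=tri(c,(413,186.5),s,(234.8,215.5)); print(L,Rr,e1,e2,np.linalg.norm(L-Rr))
# plane version at z=.263
l,r=onplane(c,264.4,158.5,.263),onplane(c,413,186.5,.263); print(l,r,np.linalg.norm(l-r))
u=(l-r)[:2]; u/=np.linalg.norm(u); x=np.array([u[1],-u[0]]); yaw=np.degrees(np.arctan2(x[1],x[0])); mid=((l+r)/2)[:2]-.018*x
print('hook yaw',yaw,'saddles L M R',mid+.092*u,mid,mid-.092*u)
# tray
print('tray',onplane(c,460,205,.01))
for k in(.092,0,-.092):  # predicted nose tip
    q=mid+k*u-.027*x; print(proj(c,[*q,.207]), (np.array(proj(c,[*q,.207]))-[250,140])*3.2)
f=find(c,'drop_ivory'); a=np.radians(f[1]); g=f[0]-28*np.array([np.cos(a),np.sin(a)]); print(g); go(*g,100,f[1])
E
```

```text
drop_orange [array([ 495.4, -252.3]), np.float32(-0.1), array([40.6, 86.5])]
tag_orange [array([472.7, -41.5]), np.float32(13.4), array([30.1, 69.2])]
drop_blue [array([454.7, 245.8]), np.float32(4.8), array([39.8, 85.4])]
tag_blue [array([ 456.6, -343.1]), np.float32(-12.0), array([28. , 66.3])]
drop_ivory [array([468.9,  49. ]), np.float32(1.3), array([ 37.6, 120.3])]
tag_ivory [array([453.6, 346.7]), np.float32(10.5), array([ 38.3, 100.8])]
blank [array([455.8, 165.1]), np.float32(-8.4), array([40.5, 87.9])]
[0.65475994 0.17679079 0.26371262] [ 0.60217589 -0.15120689  0.26322622] 0.0013708369274209045 0.0008140679722048954 0.33218638852101295
[0.65518029 0.17622006 0.263     ] [ 0.60209007 -0.15085628  0.263     ] 0.33135706364332085
hook yaw -9.219698934527921 saddles L M R [0.62560801 0.10637733] [0.61086772 0.01556586] [ 0.59612743 -0.07524561]
tray [ 0.61342767 -0.33411181  0.01      ]
(np.float64(294.603493306775), np.float64(190.09871004874978)) [142.73117858 160.31587216]
(np.float64(333.97532757023407), np.float64(197.49705143478633)) [268.72104822 183.99056459]
(np.float64(373.28548473887037), np.float64(204.88380310925024)) [394.51355116 207.62816995]
[440.90928841  48.39193451]
turn 14.4  shift x 311.1 y -547.1 z(down+) 160.6 t=0.3
```

```bash
python3 -m jog '[[0,0,0,4.8,0.55],[0,0,0,4.8,0.55],[0,0,0,4.8,0.55],[0.0194,-0.0342,0.007,0,0.55],[0.0194,-0.0342,0.007,0,0.55],[0.0194,-0.0342,0.007,0,0.55],[0.0194,-0.0342,0.007,0,0.55],[0.0194,-0.0342,0.007,0,0.55],[0.0194,-0.0342,0.007,0,0.55],[0.0194,-0.0342,0.007,0,0.55],[0.0194,-0.0342,0.007,0,0.55],[0.0194,-0.0342,0.007,0,0.55],[0.0194,-0.0342,0.007,0,0.55],[0.0194,-0.0342,0.007,0,0.55],[0.0194,-0.0342,0.007,0,0.55],[0.0194,-0.0342,0.007,0,0.55],[0.0194,-0.0342,0.007,0,0.55],[0.0194,-0.0342,0.007,0,0.55],[0.0194,-0.0342,0.007,0,0.55]]' 50
python3 - <<'E'
from h import *
w=snap('wrist','w1')
p,m,y,s=tool(); print(p,y, 'cam in tool',m.T@(np.array(w['eye'])*1000-p), np.round(m.T@rot(w['orientation']),2))
go(440.9,48.4,24,1.3)
print('eye px pred',proj(w,[.4689,.049,.005]), 'crown', proj(w,[.4689+.018,.0494,.005]))
E
```

```text
time: 1.93
eef_pos: [0.4406, 0.0507, 0.1485]
tcp_rot: [0.0, 1.0, 0.011, 0.0]
contact_force: [1.2, -2.8, 0.1]
opening: 0.551
grip_force: 0.0
[441.95657783  55.24706282 147.47515315] 1.5084153469467734 cam in tool [  64.9638235     5.11240741 -126.38672428] [[-0.    0.97  0.26]
 [ 1.    0.   -0.  ]
 [-0.    0.26 -0.97]]
turn 0.2  shift x -1.2 y 6.8 z(down+) 123.5 t=2.0
eye px pred (np.float64(319.20813570186243), np.float64(194.4575298528319)) crown (np.float64(319.2571644152068), np.float64(168.36069722873955))
```

View pics/w1.png

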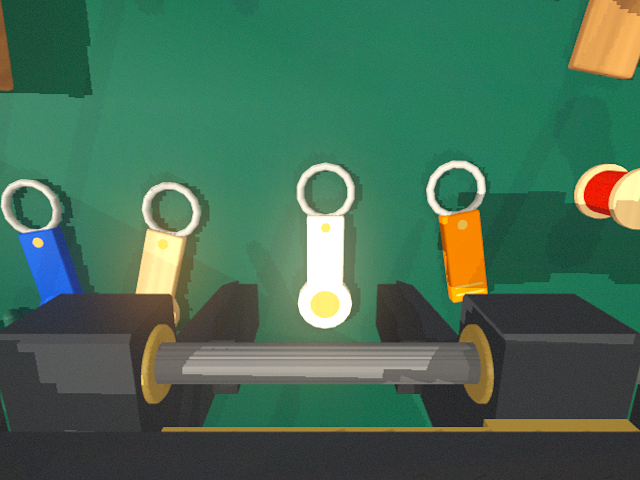

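Wrist picture: drop_ivory is centred, with its eye at (326,191). tag_orange's eye is at (456,188), the blank's at (171,209) and drop_blue's at (31,207). The arm was still settling, so I'll settle it and measure the eyes by their holes.

```bash
cat >> h.py <<'E'
def eyes(w,z,roi=None):
    """centres of the ring holes seen by the camera: px, world mm at height z, px area"""
    h=cv2.cvtColor(w['pixels'],cv2.COLOR_BGR2HSV); m=cv2.inRange(h,np.array((0,0,110)),np.array((180,90,255)))
    m=cv2.morphologyEx(m,cv2.MORPH_CLOSE,np.ones((3,3))); cs,hi=cv2.findContours(m,cv2.RETR_CCOMP,cv2.CHAIN_APPROX_NONE); out=[]
    for t,g in zip(cs,hi[0] if hi is not None else []):
        a=cv2.contourArea(t)
        if g[3]<0 or a<40: continue
        (x,y),(b,c),_=cv2.fitEllipse(t) if len(t)>5 else ((0,0),(1,9),0)
        if min(b,c)/max(b,c)<.6 or a<.85*np.pi*b*c/4: continue
        out.append((np.round([x,y],1),np.round(onplane(w,x,y,z)[:2]*1000,1),a))
    return out
E
python3 -m jog '[[0,0,0,0,0.55],[0,0,0,0,0.55],[0,0,0,0,0.55],[0,0,0,0,0.55]]'
python3 - <<'E'
from h import *
w=snap('wrist'); 
for e in eyes(w,.005): print(e)
print(find(w,'drop_ivory',(280,150,370,335)))
go(440.9,48.4,24,1.3)
E
```

```text
time: 2.32
eef_pos: [0.4398, 0.0474, 0.149]
tcp_rot: [0.0, 1.0, 0.01, 0.0]
contact_force: [0.6, 1.0, -0.5]
opening: 0.546
grip_force: 0.0
(array([157.9, 242.8]), array([430.6, 161.7]), 98.5)
(array([ 26.6, 206.7]), array([455.2, 252.2]), 1384.5)
(array([320.4, 302.6]), array([386.1,  43. ]), 636.0)
(array([320.4, 226.1]), array([445.4,  44.3]), 73.5)
(array([450.5, 187.9]), array([474.5, -45.9]), 1502.0)
(array([470.98425674,  45.93529212]), np.float32(1.8094978), array([ 40.05136108, 122.22133636]))
turn -0.1  shift x 1.1 y -0.9 z(down+) 125.1 t=2.4
```

```bash
python3 -m jog '[[0.002,0.001,0.025,0,0.55],[0,0,0.03,0,0.55],[0,0,0.03,0,0.55],[0,0,0.02,0,0.55],[0,0,0.012,0,0.55],[0,0,0.008,0,0.55],[0,0,0,0,0.55],[0,0,0,0,0.55],[0,0,0,0,0.1],[0,0,0,0,0.1],[0,0,0,0,0.1],[0,0,0,0,0.1],[0,0,0,0,0.1],[0,0,0,0,0.1]]' 50
python3 - <<'E'
from h import *
w=snap('wrist'); print(eyes(w,.005,)); p,m,y,s=tool(); print(p,y,s['opening']*88,s['grip_force'])
E
```

```text
time: 3.53
eef_pos: [0.4422, 0.0476, 0.024]
tcp_rot: [0.0, 1.0, 0.011, 0.0]
contact_force: [-1.3, -0.3, 5.7]
opening: 0.283
grip_force: 49.8
[(array([283. , 387.4]), array([404.3,  60.6]), 57.0), (array([ 46.3, 268.3]), array([456.5, 154.2]), 3689.5), (array([316.7, 304.2]), array([443.5,  47. ]), 264.5), (array([315.3, 239.9]), array([470.5,  48.1]), 4778.5), (array([559.6, 235. ]), array([474.5, -46.3]), 4689.0)]
[442.22039173  47.54217022  24.02553933] 1.2901109753926154 25.36899358222344 49.79810178279877
```

```bash
python3 -m jog '[[0,0,-0.015,0,0.1],[0,0,-0.03,0,0.1],[0,0,-0.036,3.5,0.1],[0,0,-0.036,3.5,0.1],[0,0,-0.036,3.5,0.1],[0,0,-0.036,0,0.1],[0,0,-0.036,0,0.1],[0.022,-0.0175,0,0,0.1],[0.022,-0.0175,0,0,0.1],[0.022,-0.0175,0,0,0.1],[0.022,-0.0175,0,0,0.1],[0.022,-0.0175,0,0,0.1],[0,0,0,0,0.1],[0,0,0,0,0.1],[0,0,0,0,0.1],[0,0,0,0,0.1],[0,0,0,0,0.1]]' 50
cat >> h.py <<'E'
HK={'L':np.array([625.6,106.4]),'M':np.array([610.9,15.6]),'R':np.array([596.1,-75.2])}; HY=-9.2
def hookgo(k,off=28.3,ez=235,dz=19,crown=-15,dy=0):
    a=np.radians(HY); X=np.array([np.cos(a),np.sin(a)]); Y=np.array([-X[1],X[0]])
    t=HK[k]+(crown-18-off)*X+dy*Y; go(*t,ez+dz,HY)
def hookpt(k,x,z,y=0):
    a=np.radians(HY); X=np.array([np.cos(a),np.sin(a)]); Y=np.array([-X[1],X[0]])
    return [*((HK[k]+x*X+y*Y)/1000),.155+z/1000]
E
python3 - <<'E'
from h import *
w=snap('wrist','w2'); p,m,y,s=tool(); print(p,y,s['grip_force'],s['opening']); hookgo('L')
z=p[2]/1000-.019
print([e for e in eyes(w,z)], 'nose tip',proj(w,hookpt('L',-27,52)),'gate base',proj(w,hookpt('L',16,60)))
E
```

```text
time: 5.0
eef_pos: [0.5641, 0.116, 0.2491]
tcp_rot: [0.0, 0.997, -0.081, 0.0]
contact_force: [-0.4, 0.2, -0.9]
opening: 0.29
grip_force: 49.8
[564.15905968 116.04065089 249.12703552] -9.23754910479041 49.80364143848419 0.28332416265471494
turn -0.0  shift x 0.9 y -0.3 z(down+) -4.9 t=5.0
[(array([488.2, 270.3]), array([568.8,  45.9]), 662.5), (array([316.7, 304.2]), array([565.4, 115.3]), 264.5), (array([314.9, 242. ]), array([591.3, 111.8]), 4308.5)] nose tip (np.float64(314.6568010364367), np.float64(211.4537359716942)) gate base (np.float64(314.2748484742393), np.float64(107.11667199967448))
```

View pics/w2.png

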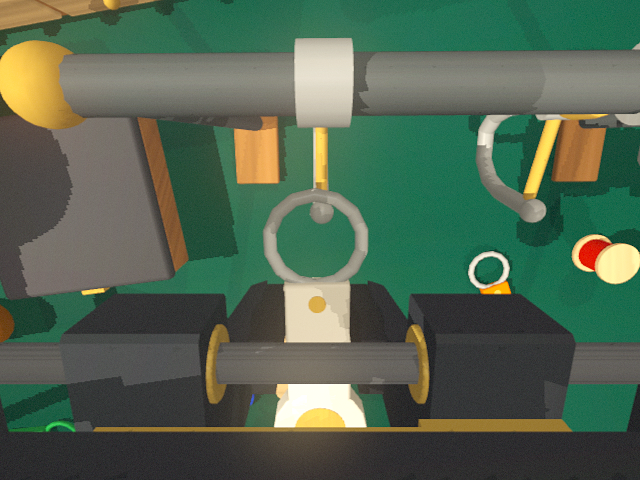

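Wrist picture: the eye hole is centred at (316,240), with the nose tip inside it at (321,211). The hook therefore sits about 2.5 mm to tool +y of the prediction. I'll shift by that and lower.

```bash
python3 -m jog '[[0.001,0.0025,0,0,0.1],[0,0,0.006,0,0.1],[0,0,0.006,0,0.1],[0,0,0.006,0,0.1],[0,0,0.006,0,0.1],[0,0,0.006,0,0.1],[0,0,0.006,0,0.1],[0,0,0.006,0,0.1],[0,0,0.006,0,0.1],[0,0,0.005,0,0.1],[0,0,0,0,0.1],[0,0,0,0,0.1]]' 60
python3 - <<'E'
from h import *
w=snap('wrist','w3'); p,m,y,s=tool(); print(p,y,s['contact_force']); z=p[2]/1000-.019
hookgo('L',ez=177); print(eyes(w,z))
E
```

```text
time: 6.05
eef_pos: [0.5651, 0.1137, 0.1954]
tcp_rot: [0.0, 0.997, -0.08, -0.0]
contact_force: [0.2, -0.2, -0.5]
opening: 0.285
grip_force: 59.8
[565.25885072 113.72997805 195.80603765] -9.215452079731879 [-0.04278917 -0.31800259  0.62970004]
turn -0.0  shift x -0.6 y -2.4 z(down+) -0.2 t=6.1
[(array([ 59.6, 146. ]), array([642.9, 195.1]), 44.0), (array([ 60.1, 127. ]), array([649.3, 192.7]), 54.0), (array([316.7, 304.2]), array([566.6, 113. ]), 267.0)]
```

View pics/w3.png

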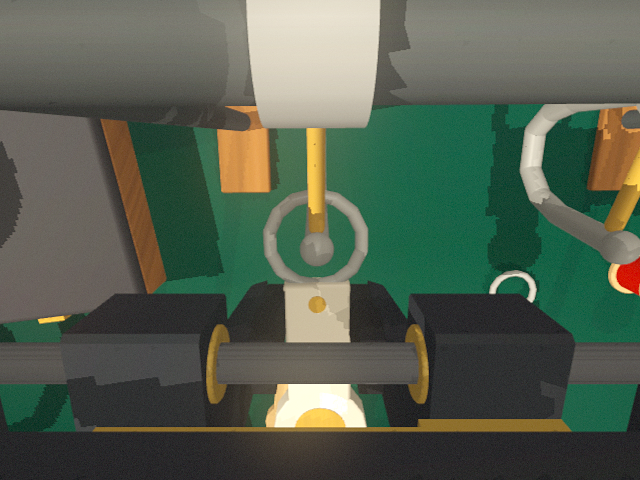

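Wrist picture: the gate bar (316,190) now lies over the crown of the ring, and the nose tip (316,248) is inside it. I'll release.

```bash
python3 -m jog '[[0,0,0,0,0.6],[0,0,0,0,0.6],[0,0,0,0,0.6],[0,0,0,0,0.6],[0,0,0,0,0.6],[0,0,0,0,0.6],[-0.02,0,-0.01,0,0.6],[-0.03,0,-0.02,0,0.6],[0,0,-0.02,0,0.6],[0,0,0,0,0.6],[0,0,0,0,0.6],[0,0,0,0,0.6]]' 50
cat >> h.py <<'E'
for k in HK: HK[k]=HK[k]+np.array([-.4,-2.4])
def grasp(c,n,z=140,roi=None,off=28.3):
    f=find(c,n,roi); a=np.radians(f[1]); g=f[0]-off*np.array([np.cos(a),np.sin(a)]); print(n,np.round(f[0]),round(float(f[1]),1),f[2],'tcp',np.round(g)); go(*g,z,float(f[1]))
E
python3 - <<'E'
from h import *
w=snap('wrist'); c=snap('top'); s=snap('scene'); print(tool()[0])
A=cv2.resize(w['pixels'],(400,300)); B=cv2.resize(s['pixels'][200:350,200:400],(400,300)); cv2.imwrite('pics/m4.png',np.hstack([A,B])); grasp(c,'tag_ivory')
E
```

```text
time: 7.1
eef_pos: [0.516, 0.1216, 0.2448]
tcp_rot: [0.0, 0.997, -0.08, -0.0]
contact_force: [0.1, -0.3, -0.2]
opening: 0.6
grip_force: 0.0
[515.84536272 121.62852127 244.56568154]
tag_ivory [454. 347.] 10.5 [ 38.33161926 100.76111603] tcp [426. 342.]
turn -19.7  shift x -48.5 y -232.7 z(down+) 104.6 t=7.2
```

View pics/m4.png

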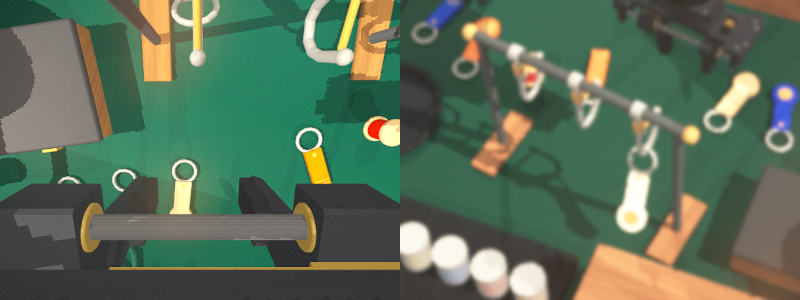

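Scene crop: drop_ivory hangs on the left hook with the gate shut. Next is tag_ivory.

```bash
python3 -m jog '[[0,0,0,-6.6,0.55],[0,0,0,-6.6,0.55],[0,0,0,-6.5,0.55],[-0.007,-0.0332,0.015,0,0.55],[-0.007,-0.0332,0.015,0,0.55],[-0.007,-0.0332,0.015,0,0.55],[-0.007,-0.0332,0.015,0,0.55],[-0.007,-0.0332,0.015,0,0.55],[-0.007,-0.0332,0.015,0,0.55],[-0.007,-0.0332,0.015,0,0.55],[0,0,0,0,0.55],[0,0,0,0,0.55],[0,0,0,0,0.55],[0,0,0,0,0.55]]' 50
cat >> h.py <<'E'
def over(n,col_roi=(260,120,375,345)):
    w=snap('wrist'); p,m,y,s=tool(); print(p,y)
    for e in eyes(w,.005):
        if 240<e[0][0]<400 and e[2]>800: print('eye',e)
    try: grasp(w,n,24,col_roi)
    except Exception as x: print(x)
    return w
E
python3 - <<'E'
from h import *
over('tag_ivory')
E
```

```text
time: 8.42
eef_pos: [0.4261, 0.3406, 0.141]
tcp_rot: [-0.0, 0.996, 0.091, 0.0]
contact_force: [-0.5, 0.3, 0.5]
opening: 0.544
grip_force: 0.0
[426.17798829 340.51150262 141.13414022] 10.396383090855421
tag_ivory [457. 344.] 11.6 [ 39.28787613 102.85653687] tcp [429. 338.]
turn -1.2  shift x 2.2 y 3.1 z(down+) 117.1 t=8.5
```

```bash
python3 -m jog '[[0.002,0.002,0.025,-0.6,0.55],[0,0,0.03,0,0.55],[0,0,0.03,0,0.55],[0,0,0.02,0,0.55],[0,0,0.008,0,0.55],[0,0,0.004,0,0.55],[0,0,0,0,0.55],[0,0,0,0,0.55],[0,0,0,0,0.1],[0,0,0,0,0.1],[0,0,0,0,0.1],[0,0,0,0,0.1],[0,0,0,0,0.1],[0,0,0,0,0.1]]' 50
cat >> h.py <<'E'
def held():
    w=snap('wrist'); p,m,y,s=tool(); print('tcp',p.round(1),'yaw',round(y,1),'open mm',round(s['opening']*88,1),'grip',s['grip_force'],'t',s['time'])
    for e in eyes(w,p[2]/1000-.019):
        if e[2]>2500 and 270<e[0][0]<370: print('eye tool xy',(m.T@np.array([*(e[1]-p[:2]),0]))[:2].round(1),e)
    return w
E
python3 - <<'E'
from h import *
held(); hookgo('L',ez=230)
E
```

```text
time: 9.63
eef_pos: [0.4279, 0.3399, 0.0242]
tcp_rot: [-0.0, 0.995, 0.097, 0.0]
contact_force: [-0.5, -0.4, 5.3]
opening: 0.302
grip_force: 4.9
tcp [427.9 339.9  24.1] yaw 11.1 open mm 26.3 grip 4.8749779240642965 t 9.6833
eye tool xy [29.4 -0.9] (array([312.6, 236.8]), array([456.6, 346.5]), 4492.5)
turn 20.3  shift x 171.2 y 201.3 z(down+) -224.9 t=9.7
```

```bash
python3 -m jog '[[0,0,0,0,0.1],[0,0,0,0,0.1],[0,0,0,0,0.1],[0,0,0,0,0.1],[0,0,0,0,0.1]]' 50
python3 - <<'E'
from h import *
held(); hookgo('L',off=29.4,ez=230)
E
```

```text
time: 10.1
eef_pos: [0.4279, 0.3399, 0.0242]
tcp_rot: [-0.0, 0.995, 0.097, 0.0]
contact_force: [-1.0, -1.0, 7.5]
opening: 0.285
grip_force: 49.2
tcp [428.  339.9  24.2] yaw 11.1 open mm 25.2 grip 49.15043592453003 t 10.15
eye tool xy [29.3 -0.8] (array([313.1, 237.1]), array([456.6, 346.3]), 4599.5)
turn 20.3  shift x 170.0 y 201.4 z(down+) -224.8 t=10.2
```

```bash
python3 -m jog '[[0,0,-0.015,0,0.1],[0,0,-0.03,5.1,0.1],[0,0,-0.036,5.1,0.1],[0,0,-0.036,5.1,0.1],[0,0,-0.036,5,0.1],[0,0,-0.036,0,0.1],[0,0,-0.036,0,0.1],[0.0212,0.0252,0,0,0.1],[0.0212,0.0252,0,0,0.1],[0.0212,0.0252,0,0,0.1],[0.0212,0.0252,0,0,0.1],[0.0212,0.0252,0,0,0.1],[0.0212,0.0252,0,0,0.1],[0.0212,0.0252,0,0,0.1],[0.0212,0.0252,0,0,0.1],[0,0,0,0,0.1],[0,0,0,0,0.1],[0,0,0,0,0.1],[0,0,0,0,0.1],[0,0,0,0,0.1]]' 50
cat >> h.py <<'E'
def nose(w,k):
    """nose tip px: centre of the ball-like grey tip, as the lowest grey pixels inside the held eye hole"""
    u,v=map(int,proj(w,hookpt(k,-27,52))); h=cv2.cvtColor(w['pixels'][v-22:v+23,u-22:u+23],cv2.COLOR_BGR2HSV)
    m=cv2.inRange(h,np.array((0,0,60)),np.array((180,70,255))); n,l,st,ce=cv2.connectedComponentsWithStats(m)
    for i in range(1,n):
        if st[i,4]>40: print('grey blob',ce[i]+[u-22,v-22],st[i])
    print('pred',proj(w,hookpt(k,-27,52)))
E
python3 - <<'E'
from h import *
w=held(); hookgo('L',off=29.4,ez=230); nose(w,'L')
E
```

```text
time: 11.82
eef_pos: [0.5623, 0.1147, 0.2488]
tcp_rot: [-0.0, 0.997, -0.08, -0.0]
contact_force: [-0.5, 0.7, 0.2]
opening: 0.287
grip_force: 49.2
tcp [562.4 114.6 248.8] yaw -9.1 open mm 25.3 grip 49.18184280395508 t 11.8667
eye tool xy [28.  -1.1] (array([313. , 240.7]), array([590.2, 111.2]), 4330.0)
turn 0.1  shift x 1.3 y 0.4 z(down+) -0.2 t=11.9
grey blob [316.8552381  201.02190476] [   0    0   45   35 1050]
pred (np.float64(316.8653451289084), np.float64(208.12557273685303))
```

```bash
python3 -m jog '[[0.002,0.0005,0,0,0.1],[0,0,0.006,0,0.1],[0,0,0.006,0,0.1],[0,0,0.006,0,0.1],[0,0,0.006,0,0.1],[0,0,0.006,0,0.1],[0,0,0.006,0,0.1],[0,0,0.006,0,0.1],[0,0,0.006,0,0.1],[0,0,0.005,0,0.1],[0,0,0,0,0.1],[0,0,0,0,0.1]]' 60
python3 - <<'E'
from h import *
w=held(); print(tool()[3]['contact_force']); nose(w,'L')
cv2.imwrite('pics/w5.png',w['pixels'][100:320,180:460])
E
```

```text
time: 12.87
eef_pos: [0.5646, 0.1128, 0.1955]
tcp_rot: [0.0, 0.997, -0.08, -0.0]
contact_force: [0.1, 0.0, 0.2]
opening: 0.289
grip_force: 59.1
tcp [564.8 112.8 195.8] yaw -9.2 open mm 25.1 grip 59.12575900554657 t 12.9167
[ 0.02687851  0.48333432 -0.7204617 ]
grey blob [313.10891089 246.42178218] [   7    0   35   41 1010]
pred (np.float64(311.66812767546855), np.float64(247.18759902999204))
```

View pics/w5.png

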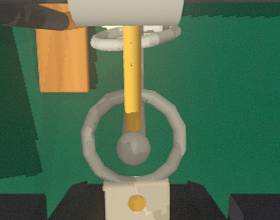

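Crop: the gate lies over the second ring's crown with the nose inside the eye, and the first eye hangs behind. I'll release.

```bash
python3 -m jog '[[0,0,0,0,0.6],[0,0,0,0,0.6],[0,0,0,0,0.6],[0,0,0,0,0.6],[0,0,0,0,0.6],[0,0,0,0,0.6],[-0.02,0,-0.01,0,0.6],[-0.03,0,-0.02,0,0.6],[0,0,-0.02,0,0.6],[0,0,0,0,0.6],[0,0,0,0,0.6],[0,0,0,0,0.6]]' 50
python3 - <<'E'
from h import *
c=snap('top'); s=snap('scene','s6'); w=snap('wrist','w6'); grasp(c,'drop_blue')
for n in ['tag_orange','drop_orange','tag_blue','blank']:
    f=find(c,n); print(n, None if f is None else [np.round(v,1) for v in f])
for col in ['ivory']:
    for a,t,r in blobs(s,col,40,(200,190,400,350)): print(col,a,t.mean(0).round(),np.round(r[1]),r[2])
E
```

```text
time: 13.92
eef_pos: [0.5155, 0.1206, 0.2448]
tcp_rot: [0.0, 0.997, -0.08, -0.0]
contact_force: [0.2, 0.7, 0.4]
opening: 0.606
grip_force: 0.0Traceback (most recent call last):
  File "<stdin>", line 2, in <module>
  File "h.py", line 74, in grasp
    f=find(c,n,roi); a=np.radians(f[1]); g=f[0]-off*np.array([np.cos(a),np.sin(a)]); print(n,np.round(f[0]),round(float(f[1]),1),f[2],'tcp',np.round(g)); go(*g,z,float(f[1]))
                                  ~^^^
TypeError: 'NoneType' object is not subscriptable
```

```bash
python3 - <<'E'
from h import *
c=snap('top'); s=cv2.imread('pics/s6.png')
cv2.imwrite('pics/m7.png',np.hstack([cv2.resize(c['pixels'][130:320,120:500],(440,220)),cv2.resize(s[170:350,180:540],(360,180+40))]))
E
```

```text
(no output)
```

View pics/m7.png

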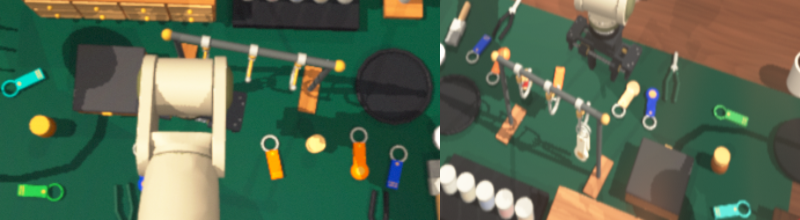

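The scene crop shows both ivory charms on the left hook. The arm hides drop_blue in the top view, so I'll find it in the scene view.

```bash
python3 - <<'E'
from h import *
s=snap('scene'); print(s['pixels'].shape)
for n,r in {'drop_blue':(370,220,410,290),'blank':(345,225,385,275)}.items(): f=find(s,n,r); print(n,[np.round(v,1) for v in f])
a=np.radians(4.8); g=np.array([454.7,245.8])-28.5*np.array([np.cos(a),np.sin(a)]); print(g); go(*g,140,4.8)
E
```

```text
(480, 640, 3)
drop_blue [array([451.3, 261.3]), np.float32(16.9), array([37.1, 79. ])]
blank [array([458.4, 164. ]), np.float32(-8.8), array([44.7, 92.4])]
[426.29995351 243.41518147]
turn -14.0  shift x -78.5 y -129.7 z(down+) 104.9 t=14.2
```

```bash
python3 -m jog '[[0,0,0,-5,0.55],[0,0,0,-5,0.55],[0,0,0,-5,0.55],[-0.0196,-0.0325,0.015,0,0.55],[-0.0196,-0.0325,0.015,0,0.55],[-0.0196,-0.0325,0.015,0,0.55],[-0.0196,-0.0325,0.015,0,0.55],[0,0,0.02,0,0.55],[0,0,0.02,0,0.55],[0,0,0,0,0.55],[0,0,0,0,0.55],[0,0,0,0,0.55],[0,0,0,0,0.55]]' 50
python3 - <<'E'
from h import *
w=over('drop_blue',(150,100,480,345)); cv2.imwrite('pics/w8.png',w['pixels']); print([e for e in eyes(w,.005) if e[2]>800])
E
```

```text
time: 15.25
eef_pos: [0.425, 0.2421, 0.1468]
tcp_rot: [-0.0, 0.999, 0.05, 0.001]
contact_force: [-0.2, -0.3, -0.6]
opening: 0.548
grip_force: 0.0
[424.91452854 242.09189403 146.74836133] 5.74874369222711
eye (array([307.1, 191.1]), array([455.2, 251.3]), 1516.0)
drop_blue [456. 246.] 6.7 [39.08734512 85.92730713] tcp [428. 243.]
turn -1.0  shift x 3.5 y -0.5 z(down+) 122.7 t=15.3
[(array([447.4, 205. ]), array([455.3, 152.5]), 1457.0), (array([307.1, 191.1]), array([455.2, 251.3]), 1516.0)]
```

```bash
python3 - <<'E'
from h import *
w=over('drop_blue',(200,100,420,345)); print([e for e in eyes(w,.005) if e[2]>800], find(w,'blank',(380,100,520,345)))
cv2.imwrite('pics/w8.png',w['pixels'])
E
```

```text
[424.76661649 242.12300274 146.58351251] 5.755176938602654
eye (array([307.1, 191. ]), array([455.2, 251.2]), 1514.0)
drop_blue [456. 246.] 6.7 [39.07518387 85.8892746 ] tcp [428. 243.]
turn -1.0  shift x 3.6 y -0.5 z(down+) 122.6 t=15.3
[(array([447.5, 204.9]), array([455.3, 152.5]), 1458.0), (array([307.1, 191. ]), array([455.2, 251.2]), 1514.0)] (array([471.40618896, 147.85708618]), np.float32(-15.899671), array([31.43626213, 53.32700729]))
```

View pics/w8.png

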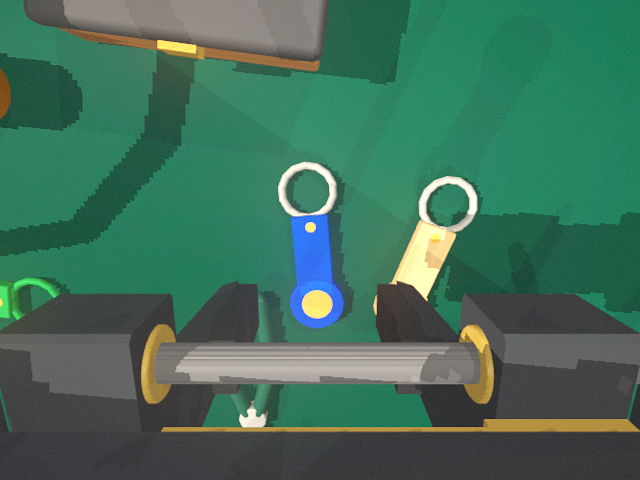

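Wrist picture: drop_blue's eye is at (307,190) and its disc at (317,304), so its yaw is about 5° more than the box fit gave. The blank's eye is at (447,204), and it tilts the other way. I'll replace the box fit with the pixels' principal axis.

```bash
cat >> h.py <<'E'
def charm(c,col,kind,roi,ring=False,z=.010,amin=60):
    b=blobs(c,col,amin,roi)
    if not b: return None
    t=max(b,key=lambda q:q[0])[1]; m=np.zeros(c['pixels'].shape[:2],np.uint8); cv2.drawContours(m,[t.astype(np.int32)],-1,255,-1)
    w=np.array([onplane(c,u,v,z)[:2] for v,u in np.argwhere(m)],np.float32)*1000
    q,V=np.linalg.eigh(np.cov(w.T)); e=V[:,1]*np.sign(V[0,1]); pr=w@e; n=w@np.array([-e[1],e[0]])
    hi=20.5 if ring else -16
    mid=w.mean(0)+e*((pr.max()+pr.min())/2-pr.mean()-(LEN[kind][0]+hi)/2)
    return mid,np.degrees(np.arctan2(e[1],e[0])),np.array([np.ptp(n),np.ptp(pr)])
E
python3 - <<'E'
from h import *
w=over('drop_blue',(200,100,420,345))
t={'pixels':cv2.imread('pics/top0.png')}; c=snap('top'); c['pixels']=t['pixels']
for n in ROI: f=find(c,n); print(n,[np.round(v,1) for v in f])
E
```

```text
[424.658116   242.12086718 146.43742282] 5.761155893538632
eye (array([307.2, 190.8]), array([455.2, 251.2]), 1513.5)
drop_blue [455. 251.] 10.3 [39.38202345 85.55886888] tcp [427. 246.]
turn -4.6  shift x 3.4 y -3.4 z(down+) 122.4 t=15.4
drop_orange [array([ 495.3, -248.4]), np.float64(2.6), array([41.2, 86.5])]
tag_orange [array([472.7, -41.6]), np.float64(13.3), array([30.1, 69.2])]
drop_blue [array([453.7, 254.2]), np.float64(10.6), array([39.8, 86.4])]
tag_blue [array([ 456.3, -343. ]), np.float64(-12.1), array([28.1, 66.9])]
drop_ivory [array([468.9,  48.4]), np.float64(1.1), array([ 37.8, 120.3])]
tag_ivory [array([454. , 344.2]), np.float64(12.8), array([ 38.6, 101. ])]
blank [array([454. , 156.4]), np.float64(-14.5), array([40.9, 88.6])]
```

Everything agrees now, so I'll grasp drop_blue.

```bash
python3 -m jog '[[0,0,0.02,-4.6,0.55],[0.0034,-0.0034,0.03,0,0.55],[0,0,0.03,0,0.55],[0,0,0.025,0,0.55],[0,0,0.012,0,0.55],[0,0,0.006,0,0.55],[0,0,0,0,0.55],[0,0,0,0,0.55],[0,0,0,0,0.1],[0,0,0,0,0.1],[0,0,0,0,0.1],[0,0,0,0,0.1],[0,0,0,0,0.1],[0,0,0,0,0.1],[0,0,0,0,0.1]]' 50
python3 - <<'E'
from h import *
held(); hookgo('M',off=28.3,ez=230)
E
```

```text
time: 16.7
eef_pos: [0.4271, 0.2462, 0.0229]
tcp_rot: [-0.0, 0.996, 0.091, 0.0]
contact_force: [-0.4, 0.2, 3.7]
opening: 0.284
grip_force: 50.0
tcp [427.1 246.2  23. ] yaw 10.4 open mm 25.0 grip 49.977999329566956 t 16.75
eye tool xy [28.2  0.9] (array([317.4, 239.9]), array([455. , 250.4]), 4779.0)
turn 19.6  shift x 157.0 y 200.7 z(down+) -226.0 t=16.8
```

```bash
python3 -m jog '[[0,0,-0.015,0,0.1],[0,0,-0.03,4.9,0.1],[0,0,-0.036,4.9,0.1],[0,0,-0.036,4.9,0.1],[0,0,-0.036,4.9,0.1],[0,0,-0.036,0,0.1],[0,0,-0.036,0,0.1],[0.0196,0.0251,0,0,0.1],[0.0196,0.0251,0,0,0.1],[0.0196,0.0251,0,0,0.1],[0.0196,0.0251,0,0,0.1],[0.0196,0.0251,0,0,0.1],[0.0196,0.0251,0,0,0.1],[0.0196,0.0251,0,0,0.1],[0.0196,0.0251,0,0,0.1],[0,0,0,0,0.1],[0,0,0,0,0.1],[0,0,0,0,0.1],[0,0,0,0,0.1],[0,0,0,0,0.1]]' 50
python3 - <<'E'
from h import *
w=held(); hookgo('M',off=28.3,ez=177,dz=18); nose(w,'M')
E
```

```text
time: 18.42
eef_pos: [0.5492, 0.0239, 0.2479]
tcp_rot: [-0.0, 0.997, -0.08, 0.0]
contact_force: [-0.1, 0.4, -0.6]
opening: 0.287
grip_force: 50.0
tcp [549.3  23.8 247.9] yaw -9.1 open mm 25.5 grip 49.97805297374725 t 18.4667
eye tool xy [27.5  0.6] (array([317.3, 241.9]), array([576.4,  18.8]), 4384.0)
turn 0.1  shift x 0.8 y 0.7 z(down+) 52.9 t=18.5
grey blob [317.57540826 203.00192123] [   0    0   45   33 1041]
pred (np.float64(317.34503616675414), np.float64(212.15149385073423))
```

```bash
python3 -m jog '[[0.001,0.0007,0,0,0.1],[0,0,0.006,0,0.1],[0,0,0.006,0,0.1],[0,0,0.006,0,0.1],[0,0,0.006,0,0.1],[0,0,0.006,0,0.1],[0,0,0.006,0,0.1],[0,0,0.006,0,0.1],[0,0,0.006,0,0.1],[0,0,0.005,0,0.1],[0,0,0,0,0.1],[0,0,0,0,0.1]]' 60
cat >> h.py <<'E'
def gate(w):
    """rows where the brass gate is seen down the middle column band (ring crown is near row 193, nose near 248)"""
    h=cv2.cvtColor(w['pixels'],cv2.COLOR_BGR2HSV); m=cv2.inRange(h,np.array((18,120,60)),np.array((32,255,255)))[120:280,295:340]
    r=np.where((m>0).sum(1)>5)[0]+120; print('gate rows',(r.min(),r.max(),len(r)) if len(r) else None,'cols',np.argwhere(m)[:,1].mean()+295 if len(r) else None)
E
python3 - <<'E'
from h import *
gate({'pixels':np.pad(cv2.imread('pics/w5.png'),((100,0),(180,0),(0,0)))}); gate({'pixels':cv2.imread('pics/w3.png')}); gate({'pixels':cv2.imread('pics/w2.png')})
w=held(); print(tool()[3]['contact_force']); nose(w,'M'); gate(w); cv2.imwrite('pics/w9.png',w['pixels'][100:320,180:460])
E
```

```text
time: 19.47
eef_pos: [0.5504, 0.022, 0.1945]
tcp_rot: [-0.0, 0.997, -0.08, -0.0]
contact_force: [0.6, 0.2, 0.2]
opening: 0.282
grip_force: 60.0
gate rows (np.int64(126), np.int64(230), 105) cols 311.973063973064
gate rows (np.int64(128), np.int64(231), 104) cols 315.73786949247074
gate rows (np.int64(128), np.int64(188), 61) cols 321.4008379888268
tcp [550.5  22.  194.8] yaw -9.2 open mm 25.4 grip 59.97772693634033 t 19.5167
[ 0.28778612 -0.14577583 -1.44448081]
grey blob [313.67192118 247.17044335] [   7    0   35   39 1015]
pred (np.float64(312.1431312673731), np.float64(249.5042854350145))
gate rows (np.int64(125), np.int64(231), 107) cols 312.6529850746269
```

```bash
python3 -m jog '[[0,0,0,0,0.6],[0,0,0,0,0.6],[0,0,0,0,0.6],[0,0,0,0,0.6],[0,0,0,0,0.6],[0,0,0,0,0.6],[-0.02,0,-0.01,0,0.6],[-0.03,0,-0.02,0,0.6],[0,0,-0.02,0,0.6],[0,0,0,0,0.6],[0,0,0,0,0.6]]' 50
python3 - <<'E'
from h import *
c=snap('top'); s=snap('scene')
for a,t,r in blobs(s,'blue',40,(230,190,420,350)): print('blue in scene',a,t.mean(0).round(),np.round(r[1]))
for n in ['tag_orange','drop_orange','blank']:
    f=find(c,n); print(n, None if f is None else [np.round(v,1) for v in f])
grasp(c,'tag_blue')
E
```

```text
time: 20.43
eef_pos: [0.5015, 0.03, 0.2454]
tcp_rot: [0.0, 0.997, -0.08, 0.001]
contact_force: [-0.1, 0.4, -0.8]
opening: 0.601
grip_force: 0.0
blue in scene 251.0 [281. 283.] [14. 27.]
tag_orange None
drop_orange [array([ 495.3, -248.8]), np.float64(2.2), array([41.2, 86.4])]
blank [array([406.2, 130.7]), np.float64(-31.4), array([43.1, 63.7])]
tag_blue [ 457. -343.] -12.1 [27.52697487 66.28528654] tcp [ 429. -337.]
turn 2.9  shift x 6.2 y 374.0 z(down+) 103.8 t=20.5
```

```bash
python3 -m jog '[[0,0,0,2.9,0.55],[0.0006,0.034,0.0095,0,0.55],[0.0006,0.034,0.0095,0,0.55],[0.0006,0.034,0.0095,0,0.55],[0.0006,0.034,0.0095,0,0.55],[0.0006,0.034,0.0095,0,0.55],[0.0006,0.034,0.0095,0,0.55],[0.0006,0.034,0.0095,0,0.55],[0.0006,0.034,0.0095,0,0.55],[0.0006,0.034,0.0095,0,0.55],[0.0006,0.034,0.0095,0,0.55],[0.0006,0.034,0.0095,0,0.55],[0,0,0,0,0.55],[0,0,0,0,0.55],[0,0,0,0,0.55],[0,0,0,0,0.55]]' 50
python3 - <<'E'
from h import *
over('tag_blue')
E
```

```text
time: 21.87
eef_pos: [0.4294, -0.336, 0.1401]
tcp_rot: [-0.0, 0.994, -0.105, -0.0]
contact_force: [0.8, 0.2, -0.7]
opening: 0.545
grip_force: 0.0
[ 429.50770162 -336.03257694  140.2875644 ] -12.03268829343706
eye (array([324.1, 193.5]), array([ 457.8, -347.6]), 1608.5)
tag_blue [ 458. -348.] -12.8 [26.09804245 66.198457  ] tcp [ 430. -342.]
turn 0.7  shift x 2.0 y 5.3 z(down+) 116.3 t=21.9
```

```bash
python3 -m jog '[[0.002,0.005,0.02,0.7,0.55],[0,0,0.03,0,0.55],[0,0,0.03,0,0.55],[0,0,0.02,0,0.55],[0,0,0.01,0,0.55],[0,0,0.006,0,0.55],[0,0,0,0,0.55],[0,0,0,0,0.55],[0,0,0,0,0.1],[0,0,0,0,0.1],[0,0,0,0,0.1],[0,0,0,0,0.1],[0,0,0,0,0.1],[0,0,0,0,0.1],[0,0,0,0,0.1]]' 50
python3 - <<'E'
from h import *
held(); hookgo('M',off=28.3,ez=230)
E
```

```text
time: 23.17
eef_pos: [0.4302, -0.3426, 0.0248]
tcp_rot: [0.0, 0.994, -0.112, 0.0]
contact_force: [-1.3, 0.8, 5.9]
opening: 0.283
grip_force: 49.9
tcp [ 430.2 -342.5   24.8] yaw -12.8 open mm 25.4 grip 49.94400680065155 t 23.2167
eye tool xy [28.4  0.8] (array([317.5, 240.1]), array([ 457.7, -349.6]), 5101.5)
turn -3.6  shift x 59.8 y -380.0 z(down+) -224.2 t=23.2
```

```bash
python3 -m jog '[[0,0,-0.015,0,0.1],[0,0,-0.034,-3.6,0.1],[0,0,-0.036,0,0.1],[0,0,-0.036,0,0.1],[0,0,-0.036,0,0.1],[0,0,-0.036,0,0.1],[0,0,-0.032,0,0.1],[0.0054,-0.0345,0,0,0.1],[0.0054,-0.0345,0,0,0.1],[0.0054,-0.0345,0,0,0.1],[0.0054,-0.0345,0,0,0.1],[0.0054,-0.0345,0,0,0.1],[0.0054,-0.0345,0,0,0.1],[0.0054,-0.0345,0,0,0.1],[0.0054,-0.0345,0,0,0.1],[0.0054,-0.0345,0,0,0.1],[0.0054,-0.0345,0,0,0.1],[0.0054,-0.035,0,0,0.1]]' 50
python3 -m jog '[[0,0,0,0,0.1],[0,0,0,0,0.1],[0,0,0,0,0.1],[0,0,0,0,0.1],[0,0,0,0,0.1]]' 60
python3 - <<'E'
from h import *
w=held(); hookgo('M',off=28.3,ez=177,dz=19.8)
E
```

```text
time: 24.72
eef_pos: [0.5496, 0.025, 0.2491]
tcp_rot: [0.0, 0.997, -0.08, -0.0]
contact_force: [0.1, -0.9, -0.2]
opening: 0.286
grip_force: 49.9
time: 25.13
eef_pos: [0.5493, 0.0221, 0.2493]
tcp_rot: [0.0, 0.997, -0.081, -0.0]
contact_force: [-0.3, -0.1, -0.4]
opening: 0.28
grip_force: 59.9
tcp [549.3  22.2 249.3] yaw -9.3 open mm 25.1 grip 59.94485914707184 t 25.1833
eye tool xy [27.2  1.2] (array([318.1, 242.9]), array([576. ,  16.7]), 4273.0)
turn -0.1  shift x 0.5 y -0.9 z(down+) 52.5 t=25.2
```

```bash
python3 -m jog '[[0.001,-0.001,0,0,0.1],[0,0,0.006,0,0.1],[0,0,0.006,0,0.1],[0,0,0.006,0,0.1],[0,0,0.006,0,0.1],[0,0,0.006,0,0.1],[0,0,0.006,0,0.1],[0,0,0.006,0,0.1],[0,0,0.006,0,0.1],[0,0,0.005,0,0.1],[0,0,0,0,0.1],[0,0,0,0,0.1]]' 60
python3 - <<'E'
from h import *
w=held(); print(tool()[3]['contact_force']); nose(w,'M'); gate(w); cv2.imwrite('pics/w10.png',w['pixels'][100:320,180:460])
E
```

```text
time: 26.18
eef_pos: [0.5506, 0.0241, 0.196]
tcp_rot: [-0.0, 0.997, -0.08, -0.0]
contact_force: [-0.0, 0.8, -0.1]
opening: 0.282
grip_force: 59.9
tcp [550.7  24.1 196.3] yaw -9.2 open mm 24.7 grip 59.94493067264557 t 26.2333
[ 0.4097274  -0.42833611 -0.39274361]
grey blob [320.19615774 245.32659252] [  7   0  35  39 989]
pred (np.float64(318.7612003510668), np.float64(247.58673071500908))
gate rows (np.int64(124), np.int64(229), 106) cols 319.9322416713721
```

Same signature as the earlier ones, with the gate over the crown. I'll release and measure the orange charms.

```bash
python3 -m jog '[[0,0,0,0,0.6],[0,0,0,0,0.6],[0,0,0,0,0.6],[0,0,0,0,0.6],[0,0,0,0,0.6],[0,0,0,0,0.6],[-0.02,0,-0.01,0,0.6],[-0.03,0,-0.02,0,0.6],[0,0,-0.02,0,0.6],[0,0,0,0,0.6],[0,0,0,0,0.6]]' 50
python3 - <<'E'
from h import *
c=snap('top'); s=snap('scene')
for a,t,r in blobs(s,'blue',40,(180,150,420,350)): print('blue in scene',a,t.mean(0).round(),np.round(r[1]))
grasp(c,'drop_orange')
E
```

```text
time: 27.15
eef_pos: [0.5016, 0.032, 0.2469]
tcp_rot: [0.0, 0.997, -0.08, 0.001]
contact_force: [0.7, -0.9, -0.2]
opening: 0.597
grip_force: 0.0
blue in scene 132.0 [290. 280.] [13. 22.]
drop_orange [ 495. -249.] 2.3 [41.17702088 86.40514924] tcp [ 467. -250.]
turn -11.5  shift x -45.4 y 280.4 z(down+) 105.3 t=27.2
```

```bash
python3 -m jog '[[0,0,0,-5.8,0.55],[0,0,0,-5.7,0.55],[-0.005,0.0312,0.0117,0,0.55],[-0.005,0.0312,0.0117,0,0.55],[-0.005,0.0312,0.0117,0,0.55],[-0.005,0.0312,0.0117,0,0.55],[-0.005,0.0312,0.0117,0,0.55],[-0.005,0.0312,0.0117,0,0.55],[-0.005,0.0312,0.0117,0,0.55],[-0.005,0.0312,0.0117,0,0.55],[-0.005,0.0312,0.0117,0,0.55],[0,0,0,0,0.55],[0,0,0,0,0.55],[0,0,0,0,0.55],[0,0,0,0,0.55]]' 50
python3 - <<'E'
from h import *
over('drop_orange')
E
```

```text
time: 28.5
eef_pos: [0.4678, -0.2493, 0.1409]
tcp_rot: [-0.0, 1.0, 0.021, -0.0]
contact_force: [0.7, -0.4, -0.6]
opening: 0.549
grip_force: 0.0
[ 467.82857199 -249.27445703  141.0838268 ] 2.369695853906647
drop_orange [ 498. -254.] 1.4 [39.75438289 86.71196607] tcp [ 470. -255.]
turn 0.9  shift x 1.9 y 5.4 z(down+) 117.1 t=28.6
```

```bash
python3 -m jog '[[0.002,0.004,0.02,0.9,0.55],[0,0,0.03,0,0.55],[0,0,0.03,0,0.55],[0,0,0.02,0,0.55],[0,0,0.01,0,0.55],[0,0,0.007,0,0.55],[0,0,0,0,0.55],[0,0,0,0,0.55],[0,0,0,0,0.1],[0,0,0,0,0.1],[0,0,0,0,0.1],[0,0,0,0,0.1],[0,0,0,0,0.1],[0,0,0,0,0.1],[0,0,0,0,0.1]]' 50
python3 - <<'E'
from h import *
held(); hookgo('R',off=28.3,ez=230)
E
```

```text
time: 29.8
eef_pos: [0.4699, -0.2544, 0.0245]
tcp_rot: [0.0, 1.0, 0.012, 0.0]
contact_force: [-1.0, 0.2, 5.6]
opening: 0.286
grip_force: 50.0
tcp [ 469.9 -254.4   24.5] yaw 1.4 open mm 25.0 grip 49.99380648136139 t 29.85
eye tool xy [27.7  2.4] (array([321.3, 241.4]), array([ 497.6, -256.1]), 3858.0)
turn 10.6  shift x 34.6 y -194.6 z(down+) -224.5 t=29.9
```

```bash
python3 -m jog '[[0,0,-0.015,0,0.1],[0,0,-0.034,5.3,0.1],[0,0,-0.036,5.3,0.1],[0,0,-0.036,0,0.1],[0,0,-0.036,0,0.1],[0,0,-0.036,0,0.1],[0,0,-0.032,0,0.1],[0.0049,-0.0278,0,0,0.1],[0.0049,-0.0278,0,0,0.1],[0.0049,-0.0278,0,0,0.1],[0.0049,-0.0278,0,0,0.1],[0.0049,-0.0278,0,0,0.1],[0.0049,-0.0278,0,0,0.1],[0.0049,-0.0278,0,0,0.1],[0,0,0,0,0.1],[0,0,0,0,0.1],[0,0,0,0,0.1],[0,0,0,0,0.1],[0,0,0,0,0.1],[0,0,0,0,0.1]]' 60
python3 - <<'E'
from h import *
w=held(); hookgo('R',off=28.3,ez=177,dz=19.5); nose(w,'R'); cv2.imwrite('pics/w11.png',w['pixels'][100:320,180:460])
E
```

```text
time: 31.52
eef_pos: [0.5345, -0.0684, 0.2489]
tcp_rot: [0.0, 0.997, -0.081, -0.0]
contact_force: [-0.3, 0.2, -0.1]
opening: 0.28
grip_force: 60.0
tcp [534.5 -68.3 248.9] yaw -9.3 open mm 24.9 grip 59.992003440856934 t 31.5667
eye tool xy [28.8  1.6] (array([319.1, 238.8]), array([562.7, -74.5]), 3580.5)
turn -0.1  shift x 0.6 y -0.6 z(down+) 52.4 t=31.6
grey blob [313.38536585 202.85853659] [   0    0   45   32 1025]
pred (np.float64(313.83371881148423), np.float64(212.3736805222012))
```

View pics/w11.png

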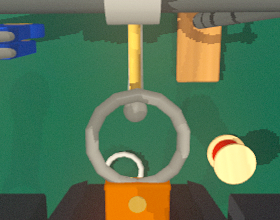

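Crop: the nose tip (135,110) is inside the eye's far side, and the hung blue pair shows at the upper left. I'll lower.

```bash
python3 -m jog '[[0.0005,-0.0008,0,0,0.1],[0,0,0.006,0,0.1],[0,0,0.006,0,0.1],[0,0,0.006,0,0.1],[0,0,0.006,0,0.1],[0,0,0.006,0,0.1],[0,0,0.006,0,0.1],[0,0,0.006,0,0.1],[0,0,0.006,0,0.1],[0,0,0.005,0,0.1],[0,0,0,0,0.1],[0,0,0,0,0.1]]' 60
python3 - <<'E'
from h import *
w=held(); print(tool()[3]['contact_force']); nose(w,'R'); gate(w)
E
```

```text
time: 32.57
eef_pos: [0.5353, -0.0669, 0.1958]
tcp_rot: [-0.0, 0.997, -0.08, -0.0]
contact_force: [0.4, -0.5, -1.4]
opening: 0.282
grip_force: 60.0
tcp [535.3 -66.9 196. ] yaw -9.2 open mm 24.7 grip 59.9922251701355 t 32.6167
[ 0.38992033  0.31572484 -0.7513447 ]
grey blob [319.27537688 242.50050251] [  7   0  35  37 995]
pred (np.float64(317.8361675286852), np.float64(246.530249733941))
gate rows (np.int64(120), np.int64(226), 107) cols 319.0550357732526
```

```bash
python3 -m jog '[[0,0,0,0,0.6],[0,0,0,0,0.6],[0,0,0,0,0.6],[0,0,0,0,0.6],[0,0,0,0,0.6],[0,0,0,0,0.6],[-0.02,0,-0.01,0,0.6],[-0.03,0,-0.02,0,0.6],[-0.01,0,-0.02,0,0.6],[0,0,0,0,0.6],[0,0,0,0,0.6]]' 50
python3 - <<'E'
from h import *
s=snap('scene')
for a,t,r in blobs(s,'orange',40,(180,190,420,330)): print('orange in scene',a,t.mean(0).round(),np.round(r[1]))
w=snap('wrist'); print([e for e in eyes(w,.005) if e[2]>300]); print(tool()[0])
a=np.radians(13.3); g=np.array([474.5,-45])-28.5*np.array([np.cos(a),np.sin(a)]); print(g); go(*g,140,13.3)
E
```

```text
time: 33.53
eef_pos: [0.4763, -0.0574, 0.2467]
tcp_rot: [0.0, 0.997, -0.08, 0.001]
contact_force: [-0.2, 0.4, -1.0]
opening: 0.598
grip_force: 0.0
orange in scene 242.0 [262. 268.] [13. 26.]
[]
[476.2639033  -57.33950656 245.06087506]
[446.76440213 -51.55641751]
turn -22.5  shift x -27.4 y -12.4 z(down+) 105.1 t=33.6
```

```bash
python3 -m jog '[[0,0,0.02,-5.7,0.55],[0,0,0.02,-5.7,0.55],[0,0,0.02,-5.6,0.55],[0,0,0.02,-5.5,0.55],[-0.0274,-0.0124,0.02,0,0.55],[0,0,0.005,0,0.55],[0,0,0,0,0.55],[0,0,0,0,0.55],[0,0,0,0,0.55],[0,0,0,0,0.55]]' 50
python3 - <<'E'
from h import *
over('tag_orange')
E
```

```text
time: 34.47
eef_pos: [0.4476, -0.0519, 0.1416]
tcp_rot: [0.0, 0.993, 0.116, 0.001]
contact_force: [0.6, 0.1, -0.6]
opening: 0.552
grip_force: 0.0
[447.40868878 -51.79225539 141.5086908 ] 13.286109069568667
tag_orange [475. -45.] 13.1 [26.70211191 65.92493178] tcp [447. -52.]
turn 0.2  shift x -0.3 y -0.1 z(down+) 117.5 t=34.5
```

```bash
python3 -m jog '[[0,0,0.02,0,0.55],[0,0,0.03,0,0.55],[0,0,0.03,0,0.55],[0,0,0.02,0,0.55],[0,0,0.01,0,0.55],[0,0,0.007,0,0.55],[0,0,0,0,0.55],[0,0,0,0,0.55],[0,0,0,0,0.1],[0,0,0,0,0.1],[0,0,0,0,0.1],[0,0,0,0,0.1],[0,0,0,0,0.1],[0,0,0,0,0.1],[0,0,0,0,0.1]]' 50
python3 - <<'E'
from h import *
held(); hookgo('R',off=28.3,ez=230)
E
```

```text
time: 35.77
eef_pos: [0.4468, -0.0516, 0.0244]
tcp_rot: [0.0, 0.993, 0.116, 0.0]
contact_force: [-0.2, -0.2, 7.0]
opening: 0.284
grip_force: 50.0
tcp [446.8 -51.6  24.4] yaw 13.3 open mm 25.3 grip 49.981897473335266 t 35.8167
eye tool xy [28.5  0.8] (array([317.2, 239. ]), array([474.8, -45.9]), 4678.0)
turn 22.5  shift x 89.8 y 1.8 z(down+) -224.6 t=35.8
```

```bash
python3 -m jog '[[0,0,-0.015,0,0.1],[0,0,-0.034,5.6,0.1],[0,0,-0.036,5.6,0.1],[0,0,-0.036,5.6,0.1],[0,0,-0.036,5.7,0.1],[0,0,-0.036,0,0.1],[0,0,-0.032,0,0.1],[0.022,0.0005,0,0,0.1],[0.022,0.0004,0,0,0.1],[0.022,0.0004,0,0,0.1],[0.022,0.0005,0,0,0.1],[0,0,0,0,0.1],[0,0,0,0,0.1],[0,0,0,0,0.1],[0,0,0,0,0.1],[0,0,0,0,0.1]]' 60
python3 - <<'E'
from h import *
w=held(); hookgo('R',off=28.5,ez=177,dz=19.4)
E
```

```text
time: 37.15
eef_pos: [0.5326, -0.0673, 0.2492]
tcp_rot: [0.0, 0.997, -0.08, 0.0]
contact_force: [0.3, -0.1, -1.3]
opening: 0.29
grip_force: 60.0
tcp [532.7 -67.3 249.2] yaw -9.2 open mm 24.8 grip 59.98138725757599 t 37.2
eye tool xy [28.   0.7] (array([317.3, 240.6]), array([560.2, -72.5]), 4389.5)
turn -0.0  shift x 2.3 y 0.1 z(down+) 52.8 t=37.2
```

```bash
python3 -m jog '[[0.0025,-0.0003,0,0,0.1],[0,0,0.006,0,0.1],[0,0,0.006,0,0.1],[0,0,0.006,0,0.1],[0,0,0.006,0,0.1],[0,0,0.006,0,0.1],[0,0,0.006,0,0.1],[0,0,0.006,0,0.1],[0,0,0.006,0,0.1],[0,0,0.005,0,0.1],[0,0,0,0,0.1],[0,0,0,0,0.1]]' 60
python3 - <<'E'
from h import *
w=held(); print(tool()[3]['contact_force']); nose(w,'R'); gate(w)
E
```

```text
time: 38.2
eef_pos: [0.5356, -0.0675, 0.1957]
tcp_rot: [-0.0, 0.997, -0.08, -0.0]
contact_force: [-0.4, -0.1, 0.1]
opening: 0.283
grip_force: 60.0
tcp [535.7 -67.5 196. ] yaw -9.2 open mm 24.8 grip 59.98127460479736 t 38.25
[ 1.16791499 -0.27009803 -0.04182472]
grey blob [317.76435045 243.6898288 ] [  7   0  35  37 993]
pred (np.float64(316.2794123599178), np.float64(247.70449515440785))
gate rows (np.int64(120), np.int64(227), 108) cols 317.36892685531234
```

```bash
python3 -m jog '[[0,0,0,0,0.6],[0,0,0,0,0.6],[0,0,0,0,0.6],[0,0,0,0,0.6],[0,0,0,0,0.6],[0,0,0,0,0.6],[-0.02,0,-0.01,0,0.6],[-0.03,0,-0.02,0,0.6],[-0.01,0,-0.02,0,0.6],[0,0,0,0,0.6],[0,0,0,0,0.6]]' 50
python3 - <<'E'
from h import *
s=snap('scene'); c=snap('top')
for a,t,r in blobs(s,'orange',40,(180,190,420,330)): print('orange in scene',a,t.mean(0).round(),np.round(r[1]))
f=find(c,'blank',(230,225,310,330)); print(f)
f=find(s,'blank',(330,225,395,285)); print(f)
a=np.radians(-15); g=np.array([455,154])-41*np.array([np.cos(a),np.sin(a)]); print(g); go(*g,140,-15)
# tray: dark disc in the top view
m=cv2.inRange(cv2.cvtColor(c['pixels'],cv2.COLOR_BGR2HSV),np.array((0,0,0)),np.array((180,255,60))); m[:150]=0; m[255:]=0; m[:,:415]=0; m[:,505:]=0
t=max(cv2.findContours(m,cv2.RETR_EXTERNAL,cv2.CHAIN_APPROX_NONE)[0],key=cv2.contourArea); e=cv2.minEnclosingCircle(t); print(e,cv2.fitEllipse(t)[:2],onplane(c,*e[0],.012))
E
```

```text
time: 39.17
eef_pos: [0.4767, -0.058, 0.2467]
tcp_rot: [0.0, 0.997, -0.08, 0.001]
contact_force: [0.2, -0.3, -0.6]
opening: 0.603
grip_force: 0.0
orange in scene 200.0 [265. 267.] [11. 24.]
(array([396.67197626, 148.0161656 ]), np.float64(-17.47256384149204), array([41.77216283, 87.73614458]))
(array([396.26047909, 140.99482789]), np.float64(-27.715961525290417), array([46.29761951, 89.20499277]))
[415.39704112 164.61158085]
turn 5.8  shift x -116.7 y -199.1 z(down+) 105.1 t=39.3
((458.25, 205.5), 35.06165313720703) ((459.7391357421875, 204.32659912109375), (63.68447494506836, 67.81999206542969)) [ 0.6115133  -0.32863881  0.012     ]
```

The blank has been knocked to about (397,148). I'll go over it and measure again.

```bash
python3 - <<'E'
from h import *
go(358,160,140,-17.5)
E
```

```text
turn 8.3  shift x -178.7 y -172.2 z(down+) 105.1 t=39.3
```

```bash
python3 -m jog '[[0,0,0,4.2,0.55],[0,0,0,4.1,0.55],[-0.0223,-0.0215,0.013,0,0.55],[-0.0223,-0.0215,0.013,0,0.55],[-0.0223,-0.0215,0.013,0,0.55],[-0.0223,-0.0215,0.013,0,0.55],[-0.0223,-0.0215,0.013,0,0.55],[-0.0223,-0.0215,0.013,0,0.55],[-0.0223,-0.0215,0.013,0,0.55],[-0.0223,-0.0215,0.013,0,0.55],[0,0,0,0,0.55],[0,0,0,0,0.55],[0,0,0,0,0.55],[0,0,0,0,0.55]]' 50
python3 - <<'E'
from h import *
w=over('blank'); print([e for e in eyes(w,.005) if e[2]>300]); cv2.imwrite('pics/w12.png',w['pixels'])
E
```

```text
time: 40.43
eef_pos: [0.3589, 0.1592, 0.142]
tcp_rot: [0.0, 0.988, -0.153, 0.0]
contact_force: [0.3, -0.2, -0.1]
opening: 0.551
grip_force: 0.0
[358.87264143 159.09723101 142.0652314 ] -17.602379541466863
blank [399. 149.] -13.9 [39.23401715 87.48972596] tcp [372. 156.]
turn -3.7  shift x 13.3 y 0.1 z(down+) 118.1 t=40.5
[]
```

View pics/w12.png

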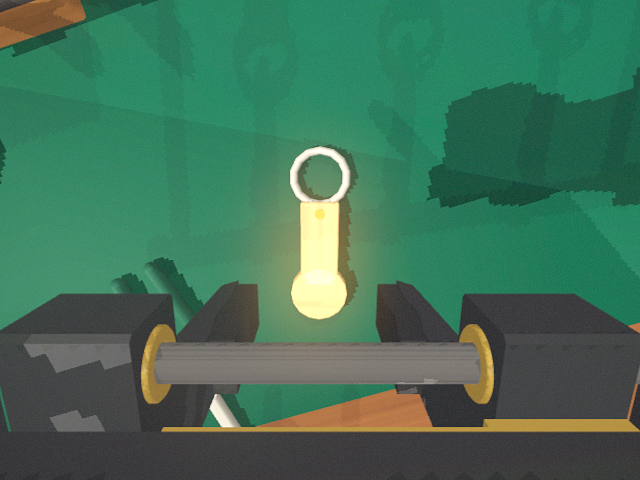

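Wrist picture: the blank is aligned with the tool, eye at (320,175) and disc at (319,293), and the pliers are clear of the fingers. I'll grasp it.

```bash
python3 -m jog '[[0,0.001,0.02,0,0.5],[0,0,0.03,0,0.5],[0,0,0.03,0,0.5],[0,0,0.02,0,0.5],[0,0,0.01,0,0.5],[0,0,0.007,0,0.5],[0,0,0,0,0.5],[0,0,0,0,0.5],[0,0,0,0,0.1],[0,0,0,0,0.1],[0,0,0,0,0.1],[0,0,0,0,0.1],[0,0,0,0,0.1],[0,0,0,0,0.1],[0,0,0,0,0.1],[0,0,-0.03,0,0.1],[0,0,-0.03,0,0.1],[0,0,-0.03,0,0.1],[0,0,-0.03,0,0.1],[0,0,-0.03,0,0.1]]' 50
python3 - <<'E'
from h import *
p,m,y,s=tool(); print(p,y,s['opening']*88,s['grip_force']); go(612,-331,120,-17.5)
E
```

```text
time: 42.15
eef_pos: [0.3573, 0.1589, 0.1766]
tcp_rot: [-0.0, 0.988, -0.152, 0.0]
contact_force: [1.7, 0.1, -0.8]
opening: 0.285
grip_force: 50.0
[357.29444744 158.85398297 176.59316655] -17.507403879935925 25.07443092230217 49.99497056007385
turn -0.0  shift x 390.2 y 390.6 z(down+) 56.6 t=42.1
```

```bash
python3 -m jog '[[0.0084,0.0325,0,0,0.1],[0.0084,0.0325,0,0,0.1],[0.0084,0.0325,0,0,0.1],[0.0084,0.0325,0,0,0.1],[0.0084,0.0325,0,0,0.1],[0.0084,0.0325,0,0,0.1],[0.0084,0.0325,0,0,0.1],[0.0084,0.0325,0,0,0.1],[0.0084,0.0325,0,0,0.1],[0.0084,0.0325,0,0,0.1],[0.0084,0.0325,0,0,0.1],[0.0084,0.0325,0,0,0.1],[0.0362,0,0,0,0.1],[0.0362,0,0,0,0.1],[0.0362,0,0,0,0.1],[0.0362,0,0,0,0.1],[0.0362,0,0,0,0.1],[0.0362,0,0,0,0.1],[0.0362,0,0,0,0.1],[0.0362,0,0,0,0.1]]' 50
python3 -m jog '[[0,0,0,0,0.1],[0,0,0,0,0.1],[0,0,0,0,0.1],[0,0,0,0,0.1],[0,0,0,0,0.1]]' 50
python3 - <<'E'
from h import *
w=snap('wrist'); go(612,-332,28.5,-17.5)
# tray outline as the wrist camera sees it: dark pixels at rim height
m=cv2.inRange(cv2.cvtColor(w['pixels'],cv2.COLOR_BGR2HSV),np.array((0,0,0)),np.array((180,255,75))); m[290:]=0
t=max(cv2.findContours(m,cv2.RETR_EXTERNAL,cv2.CHAIN_APPROX_NONE)[0],key=cv2.contourArea)[:,0]
t=np.array([q for q in t if 3<q[0]<636 and 3<q[1]<285]); P=np.array([onplane(w,*q,.012)[:2]*1000 for q in t])
A=np.c_[2*P,np.ones(len(P))]; k=np.linalg.lstsq(A,(P**2).sum(1),rcond=None)[0]; print('circle',k[:2],np.sqrt(k[2]+k[0]**2+k[1]**2),len(P))
cv2.imwrite('pics/w13.png',w['pixels'])
E
```

```text
time: 43.82
eef_pos: [0.6141, -0.3305, 0.1747]
tcp_rot: [-0.0, 0.988, -0.152, -0.0]
contact_force: [-0.3, -1.5, 0.5]
opening: 0.285
grip_force: 50.0
time: 44.23
eef_pos: [0.6119, -0.3304, 0.1758]
tcp_rot: [0.0, 0.988, -0.152, 0.0]
contact_force: [0.8, -0.6, -1.5]
opening: 0.279
grip_force: 50.0
turn -0.0  shift x 0.5 y 1.5 z(down+) 147.4 t=44.3
circle [ 786.35608821 -199.11091828] 48.28186140464602 422
```

```bash
python3 -m jog '[[0.0005,0.003,0.03,0,0.1],[0,0,0.03,0,0.1],[0,0,0.03,0,0.1],[0,0,0.025,0,0.1],[0,0,0.015,0,0.1],[0,0,0.01,0,0.1],[0,0,0.006,0,0.1],[0,0,0.001,0,0.1],[0,0,0,0,0.1],[0,0,0,0,0.45],[0,0,0,0,0.45],[0,0,0,0,0.45],[0,0,0,0,0.45],[0,0,-0.02,0,0.45],[0,0,-0.04,0,0.45],[0,0,-0.04,0,0.45],[0,0,-0.04,0,0.45],[0,0,0,0,0.45]]' 50
```

```text
time: 45.78
eef_pos: [0.6144, -0.3351, 0.1775]
tcp_rot: [0.004, 0.988, -0.152, 0.006]
contact_force: [0.6, -0.3, 1.1]
opening: 0.452
grip_force: 0.0
```

```bash
python3 -m jog '[[-0.036,0,-0.01,0,0.45],[-0.036,0,-0.01,0,0.45],[-0.036,0,-0.01,0,0.45],[-0.036,0,-0.01,0,0.45],[-0.036,0,-0.01,0,0.45],[-0.036,0,-0.01,0,0.45],[0,0,0,0,0.45],[0,0,0,0,0.45],[0,0,0,0,0.45]]' 50
python3 - <<'E'
from h import *
c=snap('top'); s=snap('scene')
cv2.imwrite('pics/m14.png',np.hstack([cv2.resize(c['pixels'][130:330,250:510],(390,300)),cv2.resize(s['pixels'][190:340,160:365],(410,300),interpolation=cv2.INTER_CUBIC)]))
E
```

```text
time: 46.53
eef_pos: [0.4068, -0.269, 0.2281]
tcp_rot: [0.0, 0.988, -0.152, 0.0]
contact_force: [-0.3, 0.0, 0.1]
opening: 0.452
grip_force: 0.0
```

View pics/m14.png

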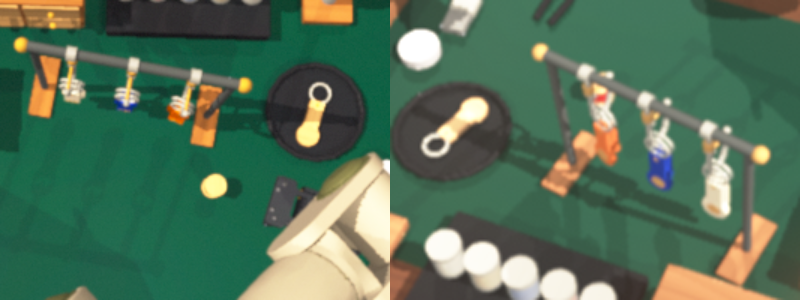

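The picture shows the ivory, blue and orange pairs on the left, mid and right hooks, and the blank flat in the tray.

```bash
python3 -m jog '[[0,0,0,0,0.45],[0,0,0,0,0.45],[0,0,0,0,0.45],[0,0,0,0,0.45],[0,0,0,0,0.45],[0,0,0,0,0.45]]'; python3 -c "
from bench import job
print(job.hand_in())"
```

```text
time: 47.13
eef_pos: [0.4063, -0.2685, 0.2279]
tcp_rot: [-0.0, 0.988, -0.152, -0.0]
contact_force: [-0.2, 0.1, -0.0]
opening: 0.446
grip_force: 0.0
the job is handed in; nothing more can be done
None
```

I handed the job in at 47 s of robot time: the ivory, blue and orange drop-and-tag pairs hang on the left, middle and right hooks, and the wooden blank lies flat in the tray; the hand-in returned no verdict.

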